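# Slide the clock insert into its wooden plaque

### The arm

A 6-joint arm with a two-finger parallel gripper is mounted at the origin on the work surface. World frame = base frame: x ahead of the robot, y to its left, z up, the work surface at z = 0. Lengths are in m, angles in rad, forces in N, time in s.
With the tool pointing down it reaches from about 0.3 to 0.775 m from the base axis. Payload 14.6 kg.
Tool frame: the origin (TCP) lies midway between the tips of the shut fingers; the grasp point (between the pads) lies 19 mm behind it (ctrl.pinch_z is the distance from the TCP to the grasp point, in m); z points along the fingers, y is the line along which they close (so a half turn about z gives the same grasp; the last joint's range is limited). The gripper opens to 94 mm and grips with 3 to 60 N. Pads are 16 mm wide; open, the fingers measure 119 mm over their backs; the gripper's body (75 mm by 177 mm) begins 78 mm behind the grasp point.
Start: joints at [-0.067, 0.3, 1.521, -0, 1.321, -0.067], TCP at [0.55, -0, 0.205] pointing down, gripper open.
Joint ranges: [-3.03, 3.03], [-0.79, 2.21], [0.23, 2.52], [-1.04, 4.18], [0, 3.07], [-2.55, 2.55]. Speed limits (rad/s): [2.22, 2.22, 2.57, 3.14, 3.14, 3.14].

### API

Orientations are given as [roll, pitch, yaw] about the fixed x, y, z axes, in that order (R = Rz(yaw) Ry(pitch) Rx(roll)).
In Python, from station import ctrl gives the robot as it stands.
- The arm moves only by the tool jog_arm, never from a script. Its argument "motion" is a list of rows, each a list of 7 numbers: the shift along the tool's x, y, z in m, then the turn, a rotation vector about the tool's x, y, z in rad, then the opening, from -1 (shut) to 1 (fully open). In form: [[tx, ty, tz, rx, ry, rz, gripper], ...]. A call has 1 to 5 rows; each row shifts and turns the commanded pose from where the row before left it, along the tool's axes as they then stand; what a row does not reach is not made up. A row lasts 1/10 s, in which the tool goes at most 50 mm and 8.59 degrees, less where a joint would pass 70% of its speed; a pose out of reach is approached as far as the arm can. A call is refused whole if a number of a shift passes 0.05 or a number of a turn 0.15, either way. A call with a gripper value outside its range is refused whole. The fingers move at their own pace and stop on an object; "squeeze" is the grip in N (left out, the last holds). Time passes only in rows, so rows that do not move let the fingers close. It gives the time, the measured TCP pose, the force, the opening and the grip force at its end, in the units of the state.
- ctrl.get_obs(): the state, without advancing time (a new reading comes with each control period).
- ctrl.camera(name): name is "scene" or "side" or "wrist"; returns the picture (480x640x3 uint8, red, green, blue); there is no depth.
- ctrl.camera_model(name): a dict with "intrinsics" (3x3 intrinsics, pixels), "rvec" (rotation vector, rad) and "tvec" (3), from world to camera coordinates, as OpenCV has them. Camera axes: x right, y down, z forward; pixel columns grow to the right and rows downward; lengths in m; the calibration is good to about 2 mm. The wrist camera is an equidistant fisheye: a pixel r from the principal point sees the ray r / f radians off the axis. A picture is of the moment at which its call begins: read the wrist's pose just before it. camera_model takes no time and is no camera call; for the wrist camera it gives the pose at the moment of the call.
- ctrl.hand_in(): hands the job in; it is judged then, once.
The state is a dict: "time_s": time; "qpos": joint angles; "joint_vel": joint speeds; "tau": joint torques, N m; "ee_pos": TCP position; "eef_rot": TCP orientation; "force": force on the tool from outside, world axes, zero at the start; "moment": the same for the moment, N m; "grip_width": finger opening in m; "grip_force": force on a finger pad.
Only numpy, scipy, OpenCV 4.12 (cv2) and the standard library are available. Lean on these libraries where they do the work, as an engineer would, in place of code of your own. Each camera call takes 0.05 s, during which the arm holds its last target. There are 200 camera calls.

### The job

The round clock insert is lying loose on its wooden plaque. With the fingertips, push it across the wood until it drops flat and fully home into the larger of the plaque's two round recesses, face up as it lies. Do not pick it up, and leave the screwdriver, tape, cup and meter where they are.

Things in the scene. Friction and masses are not known exactly. Their poses are not given: they have to be found in the camera images.
- plaque: Wooden plaque, fixed, flat on the table: 250 (x) x 130 (y) x 30 mm. Origin: centre of its underside, z up. In its flat top are two blind round recesses, 8 mm deep with a black floor and 1.5 mm chamfer: the clock's, 84 mm in diameter, centred at x = -60 mm, y = 0; and a smaller one, 48 mm in diameter, at x = +85 mm, y = 0, which stays empty.
- clock_recess (a point): Centre of the mouth of the larger recess (the clock's, 84 mm in diameter), level with the plaque's top.
- insert: Loose clock insert: steel disc with white face and black hour marks, 80 mm in diameter, 9 mm thick, 0.12 kg; side upright from 2.5 to 7.5 mm up, lower edge bevelled (underside 76 mm). Origin: centre of its underside, z up. Starts flat on the plaque between the recesses. Drops within 2 to 3 mm of centred; if it stops askew, a light press on the high edge seats it. Home, its face is 1 mm above the wood.
- screwdriver: Screwdriver, 160 mm long, lying on the table along one long side of the plaque; origin under its middle. To be left alone.
- tape: Roll of black tape, 56 mm across and 19 mm high, flat on the table by the other long side of the plaque; origin at the centre of its underside. To be left alone.
- cup: White cup with a handle, 72 mm across and 65 mm high, on the table to the left; origin at the centre of its underside. To be left alone.
- meter: Green multimeter, 140 x 75 mm and about 42 mm high, flat on the table to the right; origin at the centre of its underside. To be left alone.

How it is judged:
By the outcome, as a careful person would: the job done as asked, in the order asked, and still so for the second after the job is handed in, with the robot touching nothing.
It also fails if it takes over 48 s, if anything falls off the work surface, if the arm or the gripper's body presses on something with over 40 N, if the wrist force passes 120 N, or if a joint passes its speed limit or range.

## Working session

There is one attempt and no reset: what is moved stays moved. The work goes in short steps, Python scripts to look and compute and a tool call to move; the robot and the scene stay as the last step left them, time stands still between calls to the robot, and variables do not carry over. Pictures are saved under pics/ and viewed, at most 10 in all, crops included, and the job is handed in when it is done.

Besides the shell and the picture viewer there is one more tool, called after ">>>" as name(argument=value, ...) on one line, values as JSON. jog_arm: Moves the arm, as the interface text tells. Its arguments: {"type":"object","properties":{"motion":{"type":"array"},"squeeze":{"type":"number"}},"required":["motion"]}

```bash
mkdir -p pics; cat > h.py <<'E'
import numpy as np, cv2
from station import ctrl
def snap(n,f):
    m=ctrl.camera_model(n); im=ctrl.camera(n); cv2.imwrite('pics/'+f,im[:,:,::-1]); np.savez('pics/'+f+'.npz',im=im,**{k:np.array(m[k]) for k in('intrinsics','rvec','tvec')}); return im,m
def ray(m,uv,z,fish=False):
    K=np.array(m['intrinsics']);R,_=cv2.Rodrigues(np.array(m['rvec'],float));t=np.array(m['tvec']).ravel()
    uv=np.atleast_2d(np.array(uv,float)); d=np.c_[(uv[:,0]-K[0,2])/K[0,0],(uv[:,1]-K[1,2])/K[1,1]]
    if fish:
        th=np.linalg.norm(d,axis=1,keepdims=True); d=np.c_[d/np.maximum(th,1e-9)*np.sin(th),np.cos(th)]
    else: d=np.c_[d,np.ones(len(d))]
    c=-R.T@t; w=d@R
    return c+w*((z-c[2])/w[:,2:3])
E
python3 - <<'E'
from h import *
for n in('scene','side','wrist'):
    im,m=snap(n,n+'0.png'); R,_=cv2.Rodrigues(np.array(m['rvec'],float)); print(n,np.round(-R.T@np.array(m['tvec']).ravel(),3),np.round(R[2],2),np.array(m['intrinsics'])[0,0])
a=[cv2.imread(f'pics/{n}0.png') for n in('scene','side','wrist')]
E
```

```text
scene [1.049 0.514 0.954] [-0.42 -0.46 -0.78] 533.0130442314521
side [0.309 0.805 0.577] [ 0.25 -0.82 -0.52] 518.0170022622247
wrist [0.552 0.069 0.385] [-0.   -0.24 -0.97] 371.64829954431775
```

View pics/scene0.png

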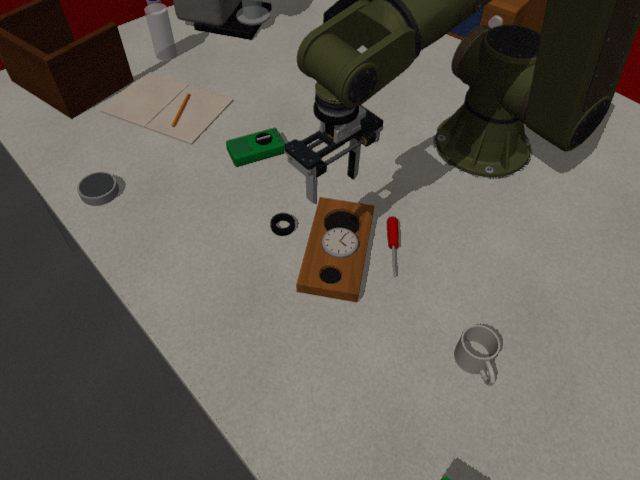

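View pics/wrist0.png

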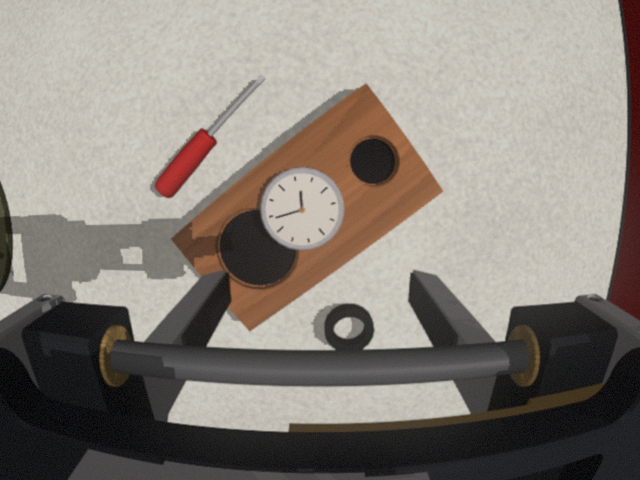

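The wrist view shows the disc at about (302,208), the large recess at (258,247) and partly covered by the disc, the small recess at (374,160), and plaque corners near (366,85), (441,190), (249,329) and (172,238). The scene view agrees. I'll measure these next.

```bash
cat >> h.py <<'E'
def plaque(im,m):
    hsv=cv2.cvtColor(im,cv2.COLOR_RGB2HSV)
    b=cv2.inRange(hsv,(5,90,50),(20,255,255)); b[300:,:150]=0;b[335:]=0
    b=cv2.morphologyEx(b,cv2.MORPH_OPEN,np.ones((3,3)))
    n,l,s,_=cv2.connectedComponentsWithStats(b)
    return (l==1+np.argmax(s[1:,4])).astype(np.uint8)
def circ(p):  # algebraic circle fit in plane
    A=np.c_[2*p[:,:2],np.ones(len(p))]; x=np.linalg.lstsq(A,(p[:,:2]**2).sum(1),rcond=None)[0]
    return x[:2],np.sqrt(x[2]+x[0]**2+x[1]**2)
E
python3 - <<'E'
from h import *
z=np.load('pics/wrist0.png.npz'); im=z['im']; m=z
hsv=cv2.cvtColor(im,cv2.COLOR_RGB2HSV)
mk=plaque(im,m); c=max(cv2.findContours(mk,0,1)[0],key=cv2.contourArea)
h=cv2.convexHull(c)[:,0]
P=ray(m,h,.03,True)[:,:2]; r=cv2.minAreaRect((P*1000).astype(np.float32)); print('plaque',r)
# small recess, disc : connected components within the hull
hm=cv2.fillConvexPoly(np.zeros(mk.shape,np.uint8),h,1)
dark=((hsv[:,:,2]<60)&(hm>0)).astype(np.uint8)
lig=((hsv[:,:,1]<60)&(hsv[:,:,2]>90)&(hm>0)).astype(np.uint8)
for nm,k,zz in(('dark',dark,.03),('disc',lig,.039)):
    for q in cv2.findContours(k,0,1)[0]:
        if cv2.contourArea(q)>600:
            cc,rr=circ(ray(m,q[:,0],zz,True)); print(nm,cv2.contourArea(q),np.round(cc*1000,1),round(rr*1000,1),cv2.boundingRect(q))
# large recess outer arc: dark pixels contour points away from disc
q=max(cv2.findContours(dark,0,1)[0],key=cv2.contourArea)[:,0]
d=np.hypot(q[:,0]-302,q[:,1]-208); print('large',[np.round(1000*v,1) for v in circ(ray(m,q[d>48],.03,True))])
print(ctrl.get_obs()['eef_rot'],ctrl.get_obs()['ee_pos'])
E
```

```text
plaque ((535.15771484375, 7.220054626464844), (249.56640625, 129.66390991210938), 37.415252685546875)
dark 3527.5 [486.2 -29.7] 35.3 (220, 210, 76, 75)
dark 1472.0 [602.2  59.2] 20.9 (351, 139, 44, 44)
disc 5330.0 [534.4  13.4] 39.2 (260, 167, 84, 83)
large [array([489.1, -27.3]), np.float64(37.8)]
[-3.14077658e+00 -4.52112375e-05  1.57080014e+00] [5.49814903e-01 9.17119252e-06 2.05029945e-01]
```

>>> jog_arm(motion=[[0.027, 0.0145, 0, 0, 0, 0, -0.15], [0.027, 0.0145, 0, 0, 0, 0, -0.15], [0, 0, 0.03, 0, 0, 0.139, -0.15], [0, 0, 0.03, 0, 0, 0.139, -0.15], [0, 0, 0.03, 0, 0, 0.139, -0.15]], squeeze=20)

```text
time_s: 0.65
ee_pos: [0.5788, 0.0543, 0.1141]
eef_rot: [-3.141, 0.0, 1.149]
force: [0.4, -0.5, 0.4]
grip_width: 0.0572
grip_force: 0.0
```

>>> jog_arm(motion=[[0, 0, 0.02, 0, 0, 0.139, -0.15], [0, 0, 0.02, 0, 0, 0.139, -0.15], [0, 0, 0.015, 0, 0, 0.139, -0.15], [0, 0, 0, 0, 0, 0, -0.15], [0, 0, 0, 0, 0, 0, -0.15]])

```text
time_s: 1.15
ee_pos: [0.5791, 0.054, 0.0608]
eef_rot: [-3.141, 0.0, 0.741]
force: [0.4, -1.0, 0.1]
grip_width: 0.04
grip_force: 0.0
```

>>> jog_arm(motion=[[0, 0, 0.014, 0, 0, 0, -0.15], [0, 0, 0.0125, 0, 0, 0, -0.15], [0, 0, 0, 0, 0, 0, -0.15], [-0.006, 0, 0, 0, 0, 0, -0.15], [-0.006, 0, 0, 0, 0, 0, -0.15]])

```text
time_s: 1.65
ee_pos: [0.5699, 0.0457, 0.0342]
eef_rot: [3.141, -0.0, 0.737]
force: [-0.5, 0.4, -0.6]
grip_width: 0.04
grip_force: 0.0
```

>>> jog_arm(motion=[[-0.005, 0, 0, 0, 0, 0, -0.15], [-0.005, 0, 0, 0, 0, 0, -0.15], [-0.005, 0, 0, 0, 0, 0, -0.15], [-0.005, 0, 0, 0, 0, 0, -0.15], [-0.005, 0, 0, 0, 0, 0, -0.15]])

```text
time_s: 2.15
ee_pos: [0.5514, 0.0289, 0.0341]
eef_rot: [3.141, -0.0, 0.737]
force: [1.1, 1.1, 1.2]
grip_width: 0.0398
grip_force: 0.6
```

```bash
python3 - <<'E'
from h import *
a,_=snap('wrist','w1.png'); b,_=snap('scene','s1.png'); c,_=snap('side','d1.png')
cv2.imwrite('pics/m1.png',np.hstack([a[100:460,100:500],cv2.resize(b[170:310,250:430],None,fx=2,fy=2.57)])[:,:,::-1])
E
```

```text
(no output)
```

View pics/m1.png

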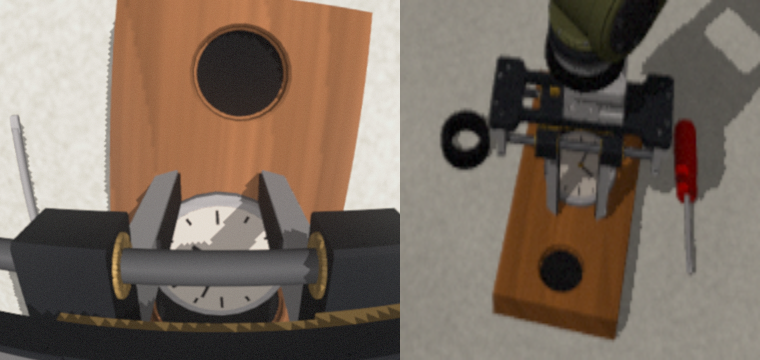

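The left half (wrist crop) shows the disc nested between the two fingertips, with its rear edge at about (215,192). The right half (scene crop) shows the fingers straddling its rear on the wood. I'll keep pushing and then measure the rear edge.

>>> jog_arm(motion=[[-0.004, 0, 0, 0, 0, 0, -0.15], [-0.004, 0, 0, 0, 0, 0, -0.15], [-0.004, 0, 0, 0, 0, 0, -0.15], [-0.004, 0, 0, 0, 0, 0, -0.15], [-0.004, 0, 0, 0, 0, 0, -0.15]])

```text
time_s: 2.8
ee_pos: [0.5365, 0.0155, 0.0339]
eef_rot: [-3.142, -0.0, 0.737]
force: [1.0, 1.0, 0.9]
grip_width: 0.0399
grip_force: 0.4
```

```bash
cat >> h.py <<'E'
def reararc(im,m,z,u0,u1,v0,v1):
    hsv=cv2.cvtColor(im,cv2.COLOR_RGB2HSV); g=(hsv[:,:,1]<70)&(hsv[:,:,2]>60)
    pts=[]
    for u in range(u0,u1):
        k=np.where(g[v0:v1,u])[0]
        if len(k): pts.append((u,v0+k[0]))
    return np.array(pts),ray(m,pts,z,True)[:,:2]
E
python3 - <<'E'
from h import *
m=np.load('pics/w1.png.npz')
px,p=reararc(m['im'],m,.039,290,342,270,330); print(px[::8].tolist())
print([np.round(1000*v,1) for v in circ(p)]); 
e=np.array([.74,.672]); print('centre from rear point',np.round(1000*(p[np.argmax(p@e)]-.04*e),1), 'TCP .5514 .0289')
o=ctrl.get_obs();print(o['ee_pos'])
a,_=snap('wrist','w2.png')
cv2.imwrite('pics/m2.png',cv2.resize(a[200:460,150:480],None,fx=2,fy=2)[:,:,::-1])
E
```

```text
[[290, 298], [298, 295], [306, 293], [314, 292], [322, 292], [330, 293], [338, 294]]
[array([524.9,   2.3]), np.float64(37.3)]
centre from rear point [5.231e+02 3.000e-01] TCP .5514 .0289
[0.53650615 0.01546559 0.03394531]
```

View pics/m2.png

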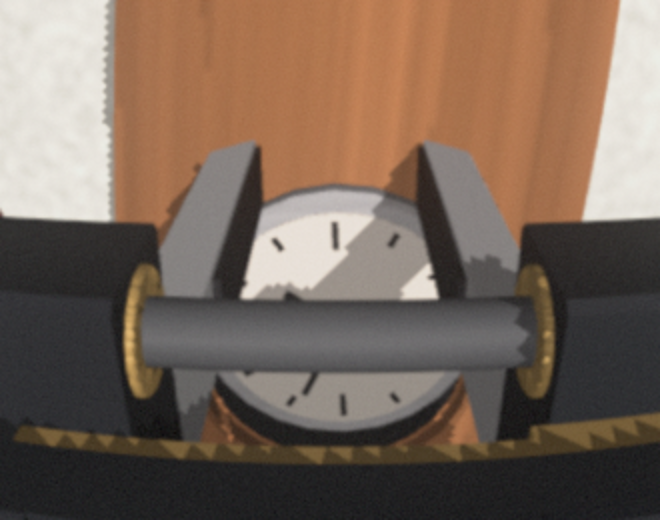

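The disc is still nested and centred between the fingers, with its leading edge over the black recess at about (340,435). About 24 to 26 mm remain.

>>> jog_arm(motion=[[-0.003, 0, 0, 0, 0, 0, -0.15], [-0.003, 0, 0, 0, 0, 0, -0.15], [-0.003, 0, 0, 0, 0, 0, -0.15], [-0.003, 0, 0, 0, 0, 0, -0.15], [-0.003, 0, 0, 0, 0, 0, -0.15]])

```text
time_s: 3.35
ee_pos: [0.5255, 0.0054, 0.034]
eef_rot: [3.142, 0.0, 0.737]
force: [-0.3, 0.6, 0.0]
grip_width: 0.0401
grip_force: 0.0
```

>>> jog_arm(motion=[[-0.002, 0, 0, 0, 0, 0, -0.15], [-0.002, 0, 0, 0, 0, 0, -0.15], [-0.002, 0, 0, 0, 0, 0, -0.15], [0, 0, 0, 0, 0, 0, -0.15]])

```text
time_s: 3.75
ee_pos: [0.521, 0.0014, 0.0339]
eef_rot: [-3.141, 0.0, 0.737]
force: [0.1, 0.5, -0.5]
grip_width: 0.0399
grip_force: 0.0
```

```bash
python3 - <<'E'
from h import *
a,_=snap('wrist','w3.png');d,_=snap('side','d3.png')
cv2.imwrite('pics/m3.png',np.hstack([cv2.resize(a[250:450,200:440],None,fx=1.67,fy=1.67),cv2.resize(d[180:380,200:440],None,fx=1.66,fy=1.67)])[:,:,::-1])
E
```

```text
(no output)
```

View pics/m3.png

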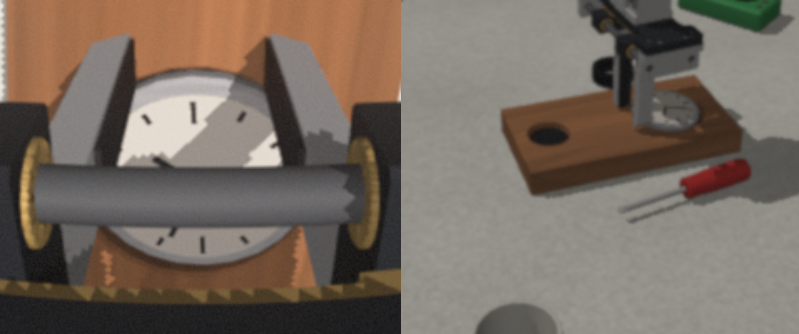

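No black shows ahead of the disc, the contact force is zero, and the side view shows the disc in the recess area. I'll lift, back off and check whether it is seated.

>>> jog_arm(motion=[[0, 0, -0.03, 0, 0, 0, -0.15], [0, 0, -0.04, 0, 0, 0, -0.15], [-0.04, 0, -0.04, 0, 0, 0, -1], [-0.04, 0, -0.03, 0, 0, 0, -1], [-0.02, 0, 0, 0, 0, 0, -1]])

```text
time_s: 4.35
ee_pos: [0.4505, -0.0639, 0.173]
eef_rot: [3.137, -0.003, 0.736]
force: [-0.2, -0.7, -0.6]
grip_width: 0.0193
grip_force: 0.0
```

>>> jog_arm(motion=[[0, 0, 0, 0, 0, 0, -1], [0, 0, 0, 0, 0, 0, -1], [0, 0, 0, 0, 0, 0, -1]])

```text
time_s: 4.65
ee_pos: [0.451, -0.062, 0.1688]
eef_rot: [-3.141, 0.0, 0.737]
force: [-0.6, 0.8, 0.6]
grip_width: 0.0004
grip_force: 0.0
```

```bash
python3 - <<'E'
from h import *
a,m=snap('wrist','w4.png');d,_=snap('side','d4.png');s,_=snap('scene','s4.png')
cv2.imwrite('pics/m4.png',np.hstack([a[0:400,120:520],cv2.resize(d[180:330,260:410],(400,400))])[:,:,::-1])
E
```

```text
(no output)
```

View pics/m4.png

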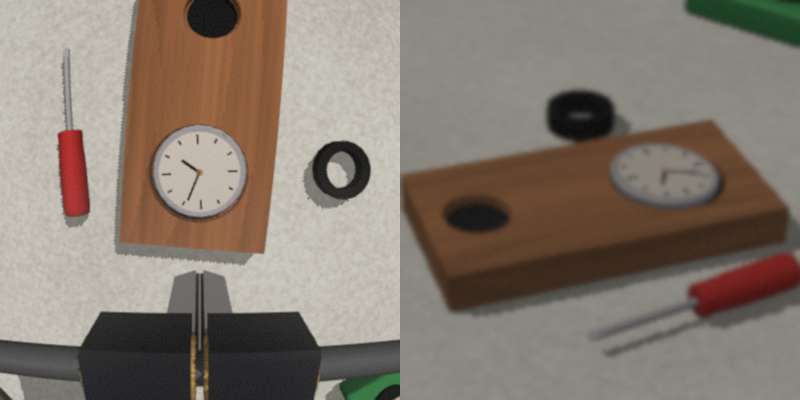

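The disc, centred at about (199,172) in the wrist crop, is at the large recess. The side view suggests it may be standing proud on one side, so I'll measure and zoom in.

```bash
python3 - <<'E'
from h import *
m=np.load('pics/w4.png.npz'); im=m['im']
hsv=cv2.cvtColor(im,cv2.COLOR_RGB2HSV)
k=((hsv[:,:,1]<60)&(hsv[:,:,2]>90)).astype(np.uint8); k[:,:260]=0;k[:,380:]=0;k[:110]=0;k[235:]=0
k=cv2.morphologyEx(k,cv2.MORPH_OPEN,np.ones((3,3)))
q=max(cv2.findContours(k,0,1)[0],key=cv2.contourArea)
for z in(.031,.039): print(z,cv2.boundingRect(q),[np.round(1000*v,1) for v in circ(ray(m,q[:,0],z,True))])
b=plaque(im,m); b[:,410:]=0; b[260:]=0; h=cv2.convexHull(max(cv2.findContours(b,0,1)[0],key=cv2.contourArea))
r=cv2.minAreaRect((ray(m,h[:,0],.03,True)[:,:2]*1000).astype(np.float32)); print(r)
d=np.load('pics/d4.png.npz')['im']
cv2.imwrite('pics/m5.png',np.hstack([cv2.resize(im[110:235,260:385],(400,400),interpolation=3),cv2.resize(d[220:280,325:395],(400,400),interpolation=3)])[:,:,::-1])
E
```

```text
0.031 (273, 125, 94, 92) [array([490.7, -28.2]), np.float64(39.5)]
0.039 (273, 125, 94, 92) [array([491. , -27.9]), np.float64(38.5)]
((528.0296020507812, 1.9866409301757812), (232.10043334960938, 129.61492919921875), 37.42442321777344)
```

View pics/m5.png

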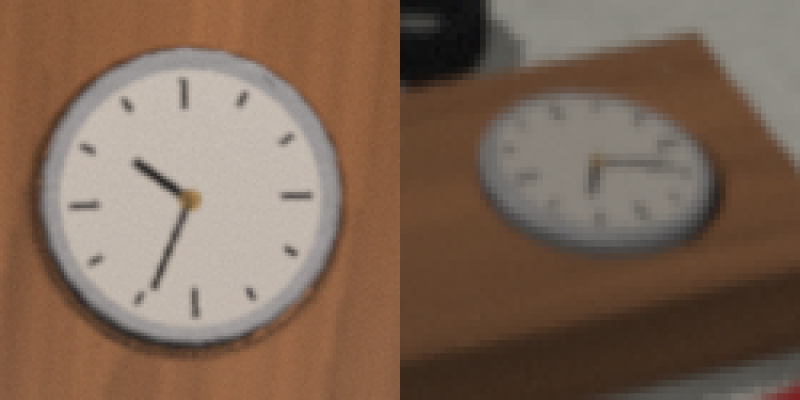

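The face centre is at (490.7, -28.2) mm against the recess at (487.5, -29.1). It is about 3 mm short and tilted, with the high edge at the +x rear and a dark gap at the front. I'll press lightly on the high edge with shut fingertips.

>>> jog_arm(motion=[[0.04, 0.005, 0, 0, 0, 0, -1], [0.04, 0.005, 0.03, 0, 0, 0, -1], [0, 0, 0.04, 0, 0, 0, -1], [0, 0, 0.04, 0, 0, 0, -1], [0, 0, 0.01, 0, 0, 0, -1]])

```text
time_s: 5.3
ee_pos: [0.5144, -0.0155, 0.0454]
eef_rot: [-3.137, 0.005, 0.738]
force: [0.3, 0.7, 0.1]
grip_width: 0.0003
grip_force: 0.0
```

>>> jog_arm(motion=[[0, 0, 0, 0, 0, 0, -1], [0, 0, 0.002, 0, 0, 0, -1], [0, 0, 0.002, 0, 0, 0, -1], [0, 0, 0.002, 0, 0, 0, -1], [0, 0, 0, 0, 0, 0, -1]])

```text
time_s: 5.8
ee_pos: [0.5166, -0.0163, 0.044]
eef_rot: [3.141, -0.001, 0.737]
force: [-0.1, -0.7, 0.3]
grip_width: 0.0001
grip_force: 0.0
```

>>> jog_arm(motion=[[0, 0, 0.002, 0, 0, 0, -1], [0, 0, 0.002, 0, 0, 0, -1], [0, 0, 0.0015, 0, 0, 0, -1], [0, 0, 0, 0, 0, 0, -1]])

```text
time_s: 6.2
ee_pos: [0.5162, -0.0162, 0.0377]
eef_rot: [-3.141, 0.0, 0.737]
force: [-0.2, -0.0, -0.3]
grip_width: 0.0003
grip_force: 0.0
```

>>> jog_arm(motion=[[0, 0, 0.001, 0, 0, 0, -1], [0, 0, 0.001, 0, 0, 0, -1], [0, 0, 0, 0, 0, 0, -1]])

```text
time_s: 6.5
ee_pos: [0.5163, -0.0162, 0.0358]
eef_rot: [-3.141, 0.0, 0.737]
force: [-0.8, 0.1, 0.1]
grip_width: 0.0001
grip_force: 0.0
```

>>> jog_arm(motion=[[0, 0, 0.001, 0, 0, 0, -1], [0, 0, 0.001, 0, 0, 0, -1], [0, 0, 0, 0, 0, 0, -1]])

```text
time_s: 6.8
ee_pos: [0.5163, -0.0162, 0.0338]
eef_rot: [-3.141, 0.0, 0.737]
force: [-0.2, -0.0, -0.3]
grip_width: 0.0008
grip_force: 0.0
```

>>> jog_arm(motion=[[0, 0, 0.001, 0, 0, 0, -1], [0, 0, 0.001, 0, 0, 0, -1], [0, 0, 0, 0, 0, 0, -1]])

```text
time_s: 7.1
ee_pos: [0.5163, -0.0163, 0.0318]
eef_rot: [-3.141, 0.0, 0.737]
force: [0.4, 0.6, -0.3]
grip_width: 0.0003
grip_force: 0.0
```

>>> jog_arm(motion=[[0, 0, 0.0005, 0, 0, 0, -1], [0, 0, 0.0005, 0, 0, 0, -1], [0, 0, 0, 0, 0, 0, -1]])

```text
time_s: 7.4
ee_pos: [0.5165, -0.0163, 0.0313]
eef_rot: [3.141, -0.0, 0.737]
force: [-2.1, 0.3, 4.5]
grip_width: 0.0004
grip_force: 2.5
```

Contact comes only at z ≈ 0.031, which is the home height, so that edge is already down. I'll probe two more points around the disc the same way.

>>> jog_arm(motion=[[0, 0, -0.012, 0, 0, 0, -1], [-0.0175, -0.019, 0, 0, 0, 0, -1], [-0.0175, -0.019, 0, 0, 0, 0, -1], [0, 0, 0, 0, 0, 0, -1], [0, 0, 0.004, 0, 0, 0, -1]])

```text
time_s: 7.9
ee_pos: [0.4659, -0.0117, 0.0401]
eef_rot: [3.14, -0.002, 0.737]
force: [0.1, -0.8, 0.3]
grip_width: 0.0002
grip_force: 0.0
```

>>> jog_arm(motion=[[0, 0, 0.002, 0, 0, 0, -1], [0, 0, 0.002, 0, 0, 0, -1], [0, 0, 0.002, 0, 0, 0, -1], [0, 0, 0, 0, 0, 0, -1]])

```text
time_s: 8.3
ee_pos: [0.465, -0.0116, 0.0325]
eef_rot: [-3.141, 0.0, 0.737]
force: [0.1, 0.6, 0.3]
grip_width: 0.0005
grip_force: 0.0
```

>>> jog_arm(motion=[[0, 0, 0.001, 0, 0, 0, -1], [0, 0, 0.0005, 0, 0, 0, -1], [0, 0, 0.0005, 0, 0, 0, -1], [0, 0, 0, 0, 0, 0, -1]])

```text
time_s: 8.7
ee_pos: [0.465, -0.0116, 0.0313]
eef_rot: [3.141, -0.0, 0.737]
force: [-2.9, -0.2, 4.9]
grip_width: 0.0004
grip_force: 2.5
```

>>> jog_arm(motion=[[0, 0, -0.012, 0, 0, 0, -1], [-0.008, 0.024, 0, 0, 0, 0, -1], [-0.008, 0.024, 0, 0, 0, 0, -1], [0, 0, 0, 0, 0, 0, -1], [0, 0, 0.004, 0, 0, 0, -1]])

```text
time_s: 9.2
ee_pos: [0.4856, -0.058, 0.0395]
eef_rot: [3.141, -0.001, 0.736]
force: [-0.7, 0.9, -0.9]
grip_width: 0.0004
grip_force: 0.0
```

>>> jog_arm(motion=[[0, 0, 0.002, 0, 0, 0, -1], [0, 0, 0.002, 0, 0, 0, -1], [0, 0, 0.002, 0, 0, 0, -1], [0, 0, 0, 0, 0, 0, -1]])

```text
time_s: 9.6
ee_pos: [0.4851, -0.0576, 0.0327]
eef_rot: [-3.141, 0.0, 0.737]
force: [0.1, 0.4, 0.6]
grip_width: 0.0006
grip_force: 0.0
```

>>> jog_arm(motion=[[0, 0, 0.001, 0, 0, 0, -1], [0, 0, 0.0005, 0, 0, 0, -1], [0, 0, 0.0005, 0, 0, 0, -1], [0, 0, 0, 0, 0, 0, -1]])

```text
time_s: 10.0
ee_pos: [0.4854, -0.0579, 0.0313]
eef_rot: [-3.142, -0.0, 0.737]
force: [-2.3, 0.6, 5.0]
grip_width: 0.0006
grip_force: 2.6
```

All three points touch at 0.0313 m with about 5 N, so the disc is flat and home. I'll retreat, take a final look and hand in.

>>> jog_arm(motion=[[0, 0, -0.02, 0, 0, 0, -1], [0, 0, -0.04, 0, 0, 0, -1], [-0.03, 0, -0.04, 0, 0, 0, -1], [-0.03, 0, -0.04, 0, 0, 0, -1], [0, 0, 0, 0, 0, 0, -1]])

```text
time_s: 10.5
ee_pos: [0.4412, -0.1001, 0.1758]
eef_rot: [3.135, -0.004, 0.735]
force: [0.7, 0.2, 0.6]
grip_width: 0.0005
grip_force: 0.0
```

>>> jog_arm(motion=[[0, 0, 0, 0, 0, 0, -1], [0, 0, 0, 0, 0, 0, -1], [0, 0, 0, 0, 0, 0, -1]])

```text
time_s: 10.8
ee_pos: [0.4408, -0.0978, 0.1697]
eef_rot: [-3.14, 0.001, 0.737]
force: [-1.0, 1.1, -0.6]
grip_width: 0.0005
grip_force: 0.0
```

```bash
python3 - <<'E'
from h import *
a,m=snap('wrist','w6.png');d,_=snap('side','d6.png')
cv2.imwrite('pics/m6.png',np.hstack([a[0:400,120:520],cv2.resize(d[180:330,260:410],(400,400))])[:,:,::-1])
E
```

```text
(no output)
```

View pics/m6.png

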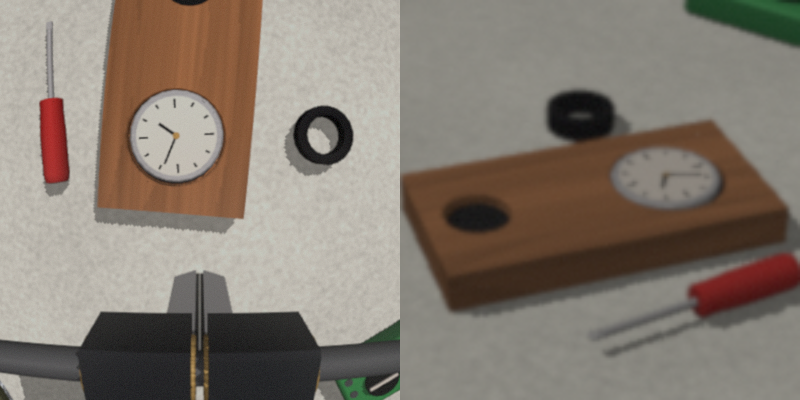

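The disc, at about (176,135) in the wrist crop, now lies parallel with the wood in the large recess. The screwdriver and tape have not moved, and the robot is clear.

```bash
python3 -c "
from station import ctrl; print(ctrl.hand_in())"
```

```text
the job is handed in; nothing more can be done
None
```

The clock insert is flat and fully home in the larger recess, face up; three touch points around its face all met at about 31 mm, the height given for home, and the job was handed in at about 11 s with no verdict returned.

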